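# Move the red-stripped circuit board from the rack to the test dock

### The arm

A 7-joint arm with a two-finger parallel gripper is mounted at the origin on the work surface. World frame = base frame: x ahead of the robot, y to its left, z up, the work surface at z = 0. Lengths are in m, angles in rad, forces in N, time in s.
With the tool pointing down it reaches from about 0.4 to 0.875 m from the base axis. Payload 19.3 kg.
Tool frame: the origin (TCP) lies at the very end of the fingers, on their centre line; the grasp point (between the pads) lies 19 mm behind it; y points along the fingers, z is the direction in which the jaws open and shut, and the axes are right-handed (so a half turn about y gives the same grasp; the last joint's range is limited). The gripper opens to 85 mm and grips with 20 to 120 N. Pads are 22 mm wide; open, the fingers measure 114 mm over their backs; the gripper's body (76 mm by 85 mm) begins 54 mm behind the grasp point. The pads swing forward as they close: fully open they stand 13 mm farther back than shut.
Start: joints at [-1.414, 0.521, -0.036, 1.599, 0.021, 1.021, -0.113], TCP at [0.141, 0.609, 0.231] pointing down, gripper open.
Joint ranges: [-2.91, 2.91], [-0.3, 2.13], [-1.5, 1.42], [0.17, 2.43], [-1.26, 4.41], [0.16, 1.93], [-2.52, 2.52]. Speed limits (rad/s): [1.89, 1.89, 2.39, 2.39, 3.01, 3.01, 3.01].

### API

Orientations are given as a 3x3 rotation matrix whose columns are the frame's x, y, z axes.
In Python, from station import * gives the robot as it stands.
- The arm moves only by the tool drive_tool, never from a script. Its argument "deltas" is one flat list of numbers, 6 for each row, row after row: the shift along the tool's x, y, z in m, then the turn, a rotation vector about the tool's x, y, z in degrees. In form: [tx, ty, tz, rx, ry, rz, tx, ty, tz, rx, ry, rz, ...]. A call has 1 to 5 rows; each row is the pose to reach, as a shift and turn from the pose measured when the call began, along the tool's axes at that moment; what a row does not reach only later rows make up. A row lasts 1/12 s, in which the tool goes at most 41.7 mm and 7.16 degrees, less where a joint would pass 70% of its speed; a pose out of reach is approached as far as the arm can. A call with a gripper value outside its range is refused whole. "jaw" is the closure, from -1 (fully open) to 1 (shut), set as the call begins (left out, the last holds). The fingers move at their own pace and stop on an object; "newtons" is the grip in N (left out, the last holds). Time passes only in rows, so rows that repeat a pose let the fingers close. It gives the time, the measured TCP pose, the force and the opening at its end, in the units of the state.
- sense(): the state, without advancing time (a new reading comes with each control period).
- grab_frame(name): name is "side" or "top"; returns a dict with "image" (420x560x3 uint8, red, green, blue), "fx", "fy", "cx", "cy" (pixels), "k1" (the pictures are not rectified: a ray, as slopes to the right and down, at radius r is drawn at 1 + k1 r^2 times it, then the intrinsics apply), "R" (3x3) and "t" (3): a world point X has camera coordinates R X + t. Camera axes: x right, y down, z forward; pixel columns grow to the right and rows downward; lengths in m; the calibration is good to about 2 mm. A picture is of the moment at which its call begins. There is no depth.
- close_job(): hands the job in, once; it reports no verdict.
The state is a dict: "time_s": time; "joints": joint angles; "joint_velocities": joint speeds; "joint_efforts": joint torques, N m; "tool_pos": TCP position; "tool_rot": TCP orientation; "ft_force": force on the tool from outside, world axes, zero at the start; "wrist_torque": the same for the moment, N m; "opening": finger opening in m.
Only numpy, scipy, OpenCV 4.12 (cv2) and the standard library are available. Lean on these libraries where they do the work, as an engineer would, in place of code of your own. Each camera call takes 0.05 s, during which the arm holds its last target.

### The job

On this tool-repair bench three circuit boards stand in the slots of a black rack. Slide the one with the red grip strip straight up out of its slot until it is clear, stand it in the slot of the grey test dock, lowered fully home before you let it go, and leave the yellow and blue ones standing in the rack.

Things in the scene. Friction and masses are not known exactly. Their poses are not given: they have to be found in the camera images.
- board_red_center (a point): the board to move: green, 100 mm long (x), 4 mm thick (y), 112 mm high (z up), 0.12 kg, standing loose in a rack slot, bottom edge 8 mm above the bench. Its red grip strip, the top 22 mm, is 70 mm long, 10 mm thick, centred: pinch it across y from above. This point is the board's centre, 56 mm above its bottom edge; the strip's middle is 45 mm straight above this point.
- board_yellow_center (a point): centre of a like board with a yellow strip, same sizes and axes; it stays. The boards stand in any order in a fixed black rack, 124 mm along the boards' x, 204 mm along their y, 66 mm high, in three slots 70 mm apart along y. The slots guide only the two upright edges, with 1.5 to 2 mm of play all round. The boards' tops are 120 mm above the bench.
- board_blue_center (a point): centre of a like board with a blue strip, same sizes and axes, in the same rack; it stays. The rack stands to the left or the right of the robot's middle line and the dock on the other side, each turned a little by its own angle.
- dock_slot (a point): fixed grey test dock, 150 (x) by 74 mm (y), 52 mm high, with a slot from above along x: 120 mm long, 10 mm wide, 46 mm deep; white sloping lips widen its top 12 mm to a 33 mm mouth. This point is the centre of the slot's floor, 6 mm above the bench, z up. A board goes in bottom edge first, either way round; home, its centre is 56 mm above this point. Let go, it may lean up to 12 degrees.
Things that resemble listed ones, but are neither listed nor needed, are in the scene too. What is shaped like the part that bears board_red_center but purple is not meant.

How it is judged:
On the way:
1. the red-stripped board is held up clear of the rack (its bottom edge above the rack's top) (height (world z) of board_red_center above 0.128 m), for 0.1 s.
At the end, for the whole second after the job is handed in: The red-stripped board stands at rest and released in the dock's slot, its bottom edge within 8 mm of the slot floor, centred within 15 mm, in line with the slot within 0.2 rad and upright within 0.35 rad; the yellow and blue boards stand in the rack within 20 mm of where they began (x of board_red_center in the frame of dock_slot between -0.015 and 0.015 m and y of board_red_center in the frame of dock_slot between -0.015 and 0.015 m and z of board_red_center in the frame of dock_slot between 0.048 and 0.064 m and angle between board_red_center's own z axis and vertical below 0.35 rad and angle between the x axis of board_red_center and the x axis of dock_slot, either way round below 0.2 rad and linear speed of board_red below 0.02 m/s and distance of each of board_yellow_center, board_blue_center from where it was at the start of the episode below 0.02 m); the robot touches nothing.
It fails at once if the yellow or the blue board is moved more than 20 mm (distance of any of board_yellow_center, board_blue_center from where it was at the start of the episode above 0.02 m).
It fails at once if the red-stripped board is let go and falls from more than 30 mm above its place (height (world z) of board_red_center above 0.092 m and contact force between board_red and anything else below 0.001 N and linear speed of board_red above 0.1 m/s).
It also fails if it takes over 40 s, if anything falls off the work surface, if the arm or the gripper's body presses on something with over 40 N, if the wrist force passes 120 N, or if a joint passes its speed limit or range.

## Working session

There is one attempt and no reset: what is moved stays moved. The work goes in short steps, Python scripts to look and compute and a tool call to move; the robot and the scene stay as the last step left them, time stands still between calls to the robot, and variables do not carry over. Pictures are saved under pics/ and viewed, and the job is handed in when it is done.

Besides the shell and the picture viewer there is one more tool, called after "Request:" as name(argument=value, ...) on one line, values as JSON. drive_tool: Moves the arm, as the interface text tells. Its arguments: {"type":"object","properties":{"deltas":{"type":"array"},"jaw":{"type":"number"},"newtons":{"type":"number"}},"required":["deltas"]}

```bash
ls; mkdir -p pics
python3 - <<'E'
from station import *
import cv2,json
s=sense()
for k,v in s.items(): print(k,v)
for n in("side","top"):
    f=grab_frame(n); cv2.imwrite(f"pics/{n}0.png",f["image"][:,:,::-1])
    print(n,{k:(v.tolist() if hasattr(v,'tolist') else v) for k,v in f.items() if k!="image"})
E
```

```text
pics
time_s 0.0
joints [-1.41418383  0.52202187 -0.0363326   1.59996016  0.02116377  1.02108124
 -0.11277462]
joint_velocities [ 3.61559186e-04  2.91452141e-05  1.02479556e-03 -2.56409192e-04
 -1.78857007e-03 -1.21363304e-03  8.20558589e-04]
joint_efforts [ 4.63320066e-04 -9.27092457e+01  1.98039897e+00 -3.69938099e+01
  1.80030585e-02  8.34069477e-03  1.98617549e-06]
tool_pos [0.1404964  0.60868524 0.23073789]
tool_rot [[ 9.74388156e-01 -2.03148652e-04  2.24872587e-01]
 [-2.24872675e-01 -1.06836379e-03  9.74387571e-01]
 [ 4.23002083e-05 -9.99999409e-01 -1.08668361e-03]]
ft_force [-0.33397218 -0.32115916 -0.1220646 ]
wrist_torque [-0.00572741 -0.04810448  0.02006546]
opening 0.08552335355018104
side {'fx': 468.57942239176623, 'fy': 468.57942239176623, 'cx': 285.69438492109055, 'cy': 211.6180935924988, 'k1': -0.1301884105461146, 'R': [[0.8261548048100055, -0.5633544456016336, 0.010000355504589832], [-0.3019204208611903, -0.4576098448224035, -0.8363236750138175], [0.47572292141155403, 0.6879135109463193, -0.5481447833384575]], 't': [-0.40843715346474213, 0.20818598541349584, 0.7382880053604052]}
top {'fx': 531.1604348165391, 'fy': 531.1604348165391, 'cx': 286.3716298169911, 'cy': 206.28466103512562, 'k1': 0.009650203817195117, 'R': [[0.02439754587656085, -0.999368124671034, 0.02584784607470713], [-0.9975389017743618, -0.026036691544774428, -0.06510169076300845], [0.0657335470060853, -0.024195910499563933, -0.9975438129290843]], 't': [-0.03969420953115926, 0.49159406241470616, 0.9937342444498538]}
```

View pics/side0.png

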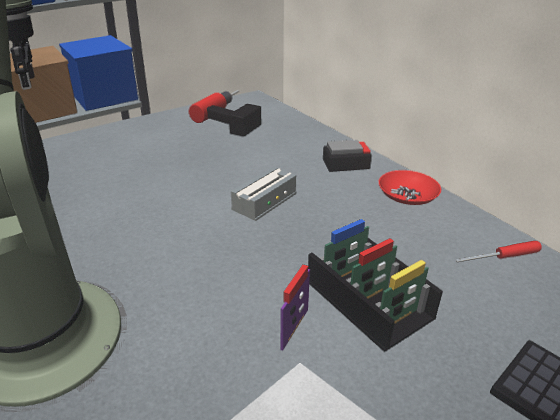

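View pics/top0.png

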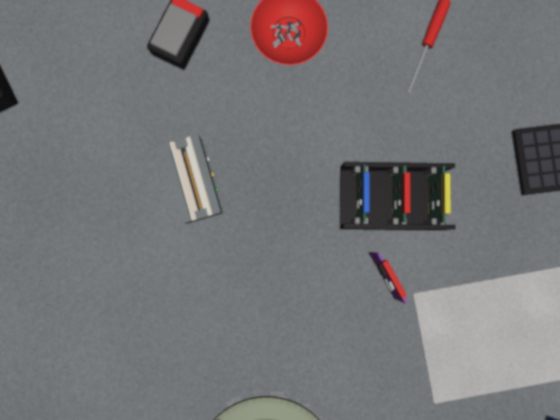

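The red-stripped candidates are the middle rack board (side 377,252; top 407,193) and the board standing alone (side 297,285; top 393,278). The lone one is purple, so the middle rack board fits. I'll confirm that in enlarged crops.

Run:
```python
import cv2,numpy as np
a=cv2.imread("pics/side0.png");b=cv2.imread("pics/top0.png")
cv2.imwrite("pics/c1.png",cv2.resize(a[210:360,260:460],None,fx=4,fy=4,interpolation=cv2.INTER_CUBIC))
cv2.imwrite("pics/c2.png",cv2.resize(b[150:310,330:470],None,fx=3.7,fy=3.7,interpolation=cv2.INTER_CUBIC))
c=cv2.resize(a[155:230,220:310],None,fx=5,fy=5,interpolation=cv2.INTER_CUBIC)
d=cv2.resize(b[125:230,160:230],None,fx=5,fy=5,interpolation=cv2.INTER_CUBIC)
h=np.zeros((525,800,3),np.uint8);h[:375,:450]=c;h[:,450:800]=d
cv2.imwrite("pics/c3.png",h)
```

```text
(no output)
```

View pics/c1.png

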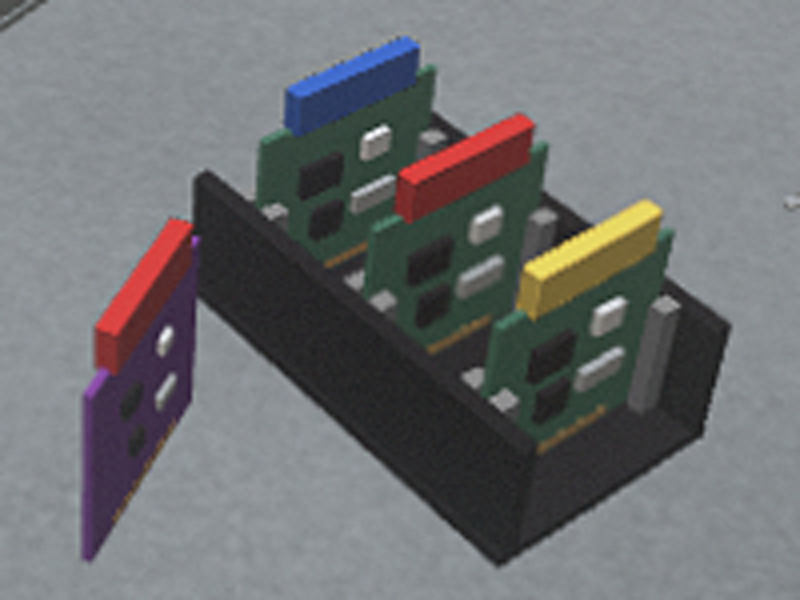

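View pics/c2.png

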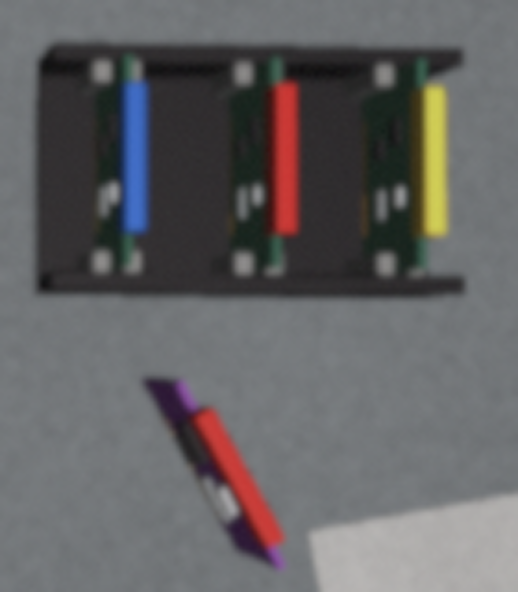

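View pics/c3.png

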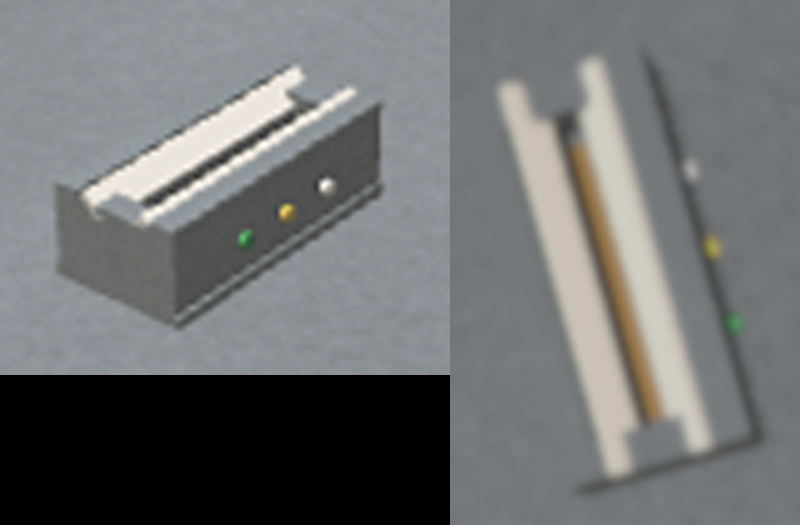

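Confirmed: the middle rack board is green with a red strip, and the lone one is purple. Next I'll fit the known strip box to the colour masks in both views and triangulate the dock.

```bash
cat > h.py <<'E'
import cv2,numpy as np
from scipy.optimize import least_squares,minimize
def proj(f,P):
    R=np.array(f["R"]);t=np.array(f["t"]);C=np.atleast_2d(P)@R.T+t
    s=C[:,:2]/C[:,2:];r2=(s**2).sum(1,keepdims=True);s=s*(1+f["k1"]*r2)
    return s*[f["fx"],f["fy"]]+[f["cx"],f["cy"]]
def box(c,yaw,L,W,H):
    p=np.array([[i,j,k] for i in(-1,1) for j in(-1,1) for k in(-1,1)])*[L/2,W/2,H/2]
    R=np.array([[np.cos(yaw),-np.sin(yaw),0],[np.sin(yaw),np.cos(yaw),0],[0,0,1]])
    return p@R.T+c
def sil(f,P,S=8):
    h=cv2.convexHull(((proj(f,P)+0.5)*S).astype(np.float32))
    m=np.zeros((420*S,560*S),np.uint8);cv2.fillConvexPoly(m,np.round(h).astype(np.int32),255)
    return cv2.resize(m,(560,420),interpolation=cv2.INTER_AREA)/255.
def mask(im,hue):
    h=cv2.cvtColor(im,cv2.COLOR_RGB2HSV_FULL).astype(float)
    d=np.abs((h[...,0]-hue+128)%256-128)
    return ((d<18)&(h[...,1]>130)&(h[...,2]>70)).astype(float)
def fitstrip(fs,hue,rois,c0,yaw0):
    ms=[]
    for f,(x0,y0,x1,y1) in zip(fs,rois):
        m=mask(f["image"],hue);k=np.zeros_like(m);k[y0:y1,x0:x1]=1;ms.append(m*k)
    def cost(p):
        P=box(p[:3],p[3],.07,.01,.022)
        return sum(np.abs(sil(f,P,4)-m).sum() for f,m in zip(fs,ms))
    x0=np.r_[c0,yaw0]
    s=np.vstack([x0]+[x0+d for d in np.diag([.01,.01,.01,.08])])
    r=minimize(cost,x0,method='Nelder-Mead',options=dict(initial_simplex=s,xatol=1e-5,fatol=.05,maxiter=400))
    r=minimize(cost,r.x,method='Nelder-Mead',options=dict(initial_simplex=np.vstack([r.x]+[r.x+d for d in np.diag([.004,.004,.004,.04])]),xatol=1e-5,fatol=.05,maxiter=400))
    return r.x,r.fun,[m.sum() for m in ms]
def tri(fs,uvs):
    e=lambda X:np.concatenate([proj(f,X)[0]-u for f,u in zip(fs,uvs)])
    r=least_squares(e,[.55,0,.05]);return r.x,np.abs(r.fun).max()
E
python3 - <<'E'
from station import *
from h import *
import pickle
fs=[grab_frame("side"),grab_frame("top")];pickle.dump(fs,open("fs0.pkl","wb"))
for n,hue,c,rs,rt in(("red",0,(377,252),(358,236,397,266),(400,165,416,220)),("yel",34,(407,275),(388,256,430,292),(440,165,460,220)),("blue",155,(350,233),(328,216,368,246),(360,160,374,220))):
    c0,e=tri(fs,[c,((rt[0]+rt[2])/2,193)])
    print(n,c0,e); x,fun,ms=fitstrip(fs,hue,[rs,rt],c0,0.0); print(" fit",x.round(4),fun,ms)
# dock: crop clicks
A=lambda u,v:np.array([(u+.5)/5-.5+220,(v+.5)/5-.5+155]); B=lambda u,v:np.array([(u-450+.5)/5-.5+160,(v+.5)/5-.5+125])
for n,a,b in(("L far",(300,68),(508,85)),("L near",(83,197),(617,475)),("R far",(352,90),(594,60)),("R near",(148,220),(704,447)),("body near-right",(172,229),(0,0))):
    if b[0]: print(n,tri(fs,[A(*a),B(*b)]))
E
```

```text
red [ 0.51405592 -0.23456878  0.1130714 ] 0.3924923614912359
 fit [ 0.5145 -0.2316  0.1135  0.0337] 120.66274509803921 [np.float64(449.0), np.float64(328.0)]
yel [ 0.51349082 -0.30511717  0.11495298] 1.9222045897740827
 fit [ 0.514  -0.3006  0.1129  0.0536] 216.8078431372549 [np.float64(466.0), np.float64(271.0)]
blue [ 0.51396842 -0.16510415  0.10929215] 0.6236890999585398
 fit [ 0.5144 -0.1614  0.113   0.0438] 163.2078431372549 [np.float64(369.0), np.float64(285.0)]
L far (array([0.60369615, 0.1879048 , 0.05301251]), np.float64(0.14970227295930272))
L near (array([0.46094849, 0.14375024, 0.0502063 ]), np.float64(0.34424493813989443))
R far (array([0.61375063, 0.1572241 , 0.05197211]), np.float64(0.14955763790976562))
R near (array([0.47311277, 0.11176338, 0.050619  ]), np.float64(0.5088855512634609))
```

```bash
cat > ov.py <<'E'
import pickle
from h import *
fs=pickle.load(open("fs0.pkl","rb"))
def draw(im,f,P,S,o,col):
    q=((proj(f,P)+.5-o)*S)
    for i in range(8):
        for b in(1,2,4):
            if not i&b: cv2.line(im,tuple(np.round(q[i]).astype(int)),tuple(np.round(q[i|b]).astype(int)),col,1)
def pic(boxes,name,rois,S=8,fs=fs):
    out=[]
    for f,(x0,y0,x1,y1) in zip(fs,rois):
        im=cv2.resize(f["image"][y0:y1,x0:x1,::-1],None,fx=S,fy=S,interpolation=cv2.INTER_CUBIC)
        for P,c in boxes: draw(im,f,P,S,np.array([x0,y0]),c)
        out.append(im)
    H=max(o.shape[0] for o in out)
    out=[cv2.copyMakeBorder(o,0,H-o.shape[0],0,0,cv2.BORDER_CONSTANT) for o in out]
    cv2.imwrite(name,np.hstack(out))
E
python3 - <<'E'
from ov import *
pic([(box([.5145,-.2316,.1135],.0337,.07,.01,.022),(255,255,255))],"pics/o1.png",[(350,230,410,300),(390,160,430,230)])
yaw=np.arctan2(.1879-.14375,.6037-.4609);yaw2=np.arctan2(.1572-.1118,.6137-.4731);print(yaw,yaw2)
y=(yaw+yaw2)/2
c=np.array([(.6037+.46095+.61375+.47311)/4,(.1879+.14375+.15722+.11176)/4]);print(c)
pic([(box([*c,.026],y,.15,.074,.052),(0,255,255)),(box([*c,.046],y,.15,.033,.012),(0,0,255))],"pics/o2.png",[(225,160,305,225),(165,130,225,225)],6)
E
```

```text
0.29985161152849876 0.31233302460049794
[0.5378775 0.1501575]
```

View pics/o1.png

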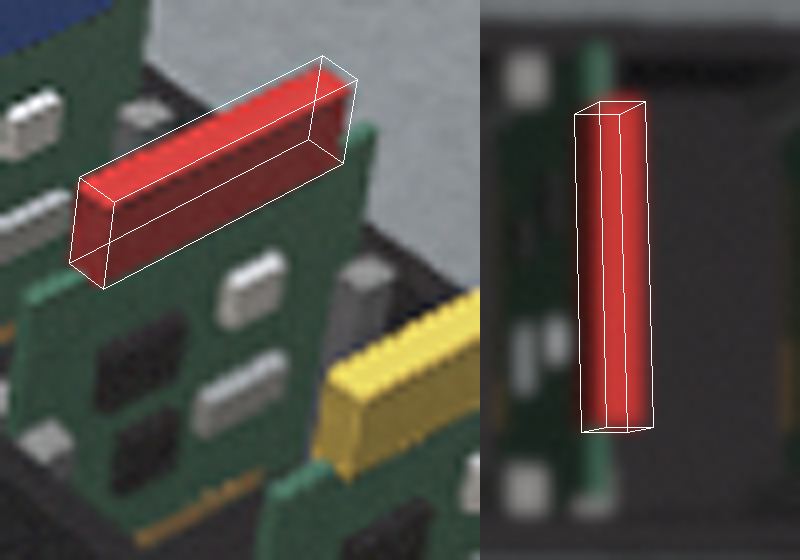

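View pics/o2.png

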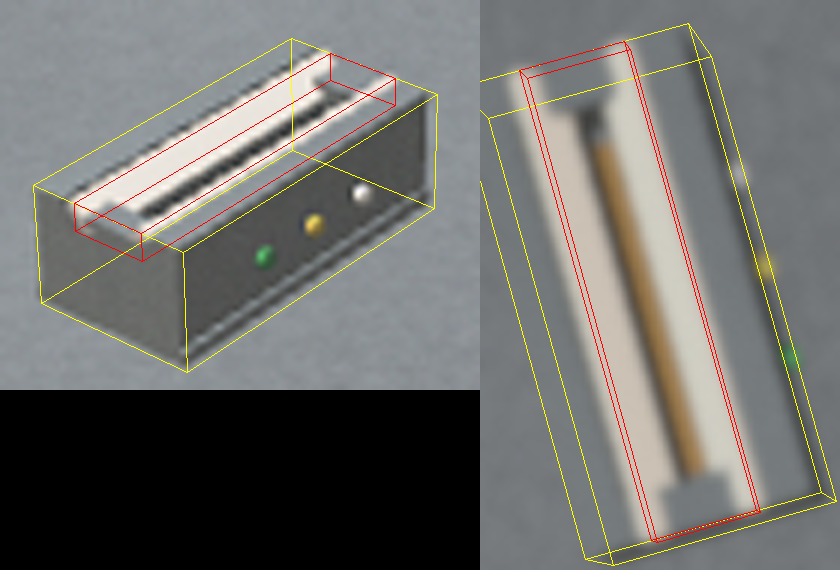

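The mask is missing the shaded strip faces. I'll fix it and refit.

```bash
sed -i 's/h\[...,1\]>130)&(h\[...,2\]>70)/h[...,1]>110)\&(h[...,2]>55)/' h.py
python3 - <<'E'
from ov import *
R=[("red",0,[(350,230,410,275),(398,165,416,220)],[.5145,-.233,.109]),("yel",34,[(386,250,432,296),(436,165,460,220)],[.514,-.303,.109]),("blue",155,[(325,212,370,250),(356,160,374,220)],[.5144,-.163,.109])]
bs=[]
for n,hue,rois,c0 in R:
    x,fun,ms=fitstrip(fs,hue,rois,c0,0.03); print(n,x.round(4),round(fun,1),ms)
    bs.append((box(x[:3],x[3],.07,.01,.022),(255,255,255)))
pic(bs,"pics/o3.png",[(325,210,435,300),(355,160,460,230)],3.7 and 3)
pic(bs[:1],"pics/o4.png",[(350,230,410,300),(390,160,430,230)])
E
```

```text
red [ 0.5146 -0.2314  0.1132  0.016 ] 106.4 [np.float64(466.0), np.float64(338.0)]
yel [ 0.5159 -0.2998  0.112   0.0332] 141.3 [np.float64(489.0), np.float64(326.0)]
blue [ 0.5137 -0.1609  0.1124  0.0229] 91.8 [np.float64(417.0), np.float64(336.0)]
```

View pics/o4.png

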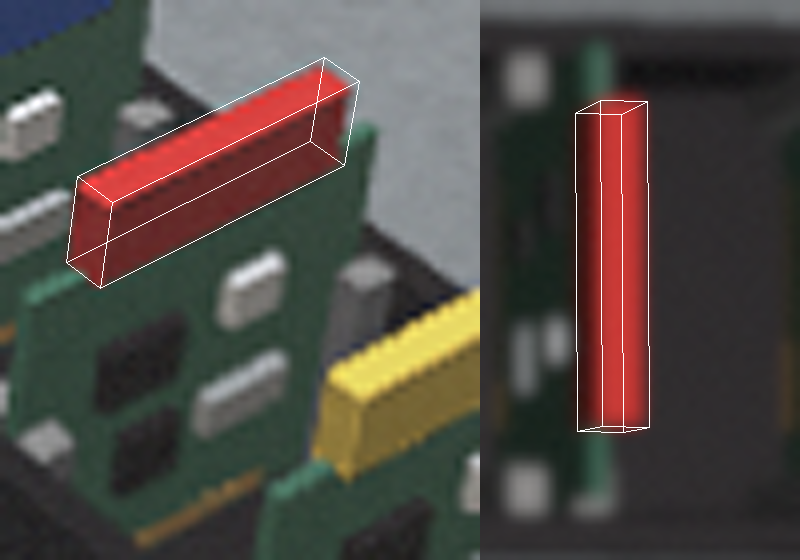

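```bash
cat > go.py <<'E'
import numpy as np,sys
from station import *
from scipy.spatial.transform import Rotation as Ro
def go(x,y,z,yaw):
    s=sense();R=np.array(s["tool_rot"]);p=np.array(s["tool_pos"])
    zt=np.array([-np.sin(yaw),np.cos(yaw),0]);yt=np.array([0,0,-1.]);T=np.c_[np.cross(yt,zt),yt,zt]
    print("t",round(s["time_s"],2),"p",p.round(4),"yaw",round(np.arctan2(-R[0,2],R[1,2]),4),"open",round(s["opening"],4),"F",np.round(s["ft_force"],2),"q",np.round(s["joints"],2))
    print("delta",(R.T@(np.array([x,y,z])-p)).round(4).tolist(),np.degrees(Ro.from_matrix(R.T@T).as_rotvec()).round(2).tolist())
go(*map(float,sys.argv[1:5]))
E
python3 go.py .5 .3 .25 .016
python3 - <<'E'
from ov import *
def ray(f,u,z):
    g=lambda X:proj(f,[X[0],X[1],z])[0]-u
    return least_squares(g,[.5,0.]).x
s,t=fs
a=lambda u,v:np.array([u/8-.5+350,v/8-.5+230]);b=lambda u,v:np.array([(u-480)/8-.5+390,v/8-.5+160])
A=[ray(s,a(*q),.12) for q in((78,178),(108,203),(352,88),(322,68))];B=[ray(t,b(*q),.12) for q in((605,95),(645,95),(650,428),(610,428))]
print(np.round(A,4),np.mean(A,0));print(np.round(B,4),np.mean(B,0))
a=lambda u,v:np.array([u/6-.5+225,v/6-.5+160]);b=lambda u,v:np.array([(u-480)/6-.5+165,v/6-.5+130])
A=[ray(s,a(*q),.052) for q in((68,205),(330,52),(392,78),(140,232))];B=[ray(t,b(*q),.052) for q in((635,537),(513,75),(622,42),(757,505))]
print(np.round(A,4),np.mean(A,0));print(np.round(B,4),np.mean(B,0))
print("slot floor top view",[ray(t,b(*q),.006).round(4) for q in((601,145),(692,472))])
E
```

```text
t 0.2 p [0.1405 0.6088 0.2309] yaw -0.2268 open 0.0852 F [-0.19  0.2   0.23] q [-1.41  0.52 -0.04  1.6   0.02  1.02 -0.11]
delta [0.4197, -0.0189, -0.2201] [0.04, -13.91, 0.0]
[[ 0.4831 -0.2238]
 [ 0.4827 -0.2332]
 [ 0.5512 -0.2331]
 [ 0.551  -0.2245]] [ 0.51701569 -0.22866979]
[[ 0.5512 -0.2279]
 [ 0.5515 -0.2366]
 [ 0.4797 -0.2383]
 [ 0.4794 -0.2297]] [ 0.51544467 -0.23313641]
[[0.4589 0.1432]
 [0.605  0.1896]
 [0.6133 0.158 ]
 [0.4714 0.1124]] [0.53716541 0.15078971]
[[0.4623 0.1481]
 [0.6029 0.1904]
 [0.6141 0.1575]
 [0.473  0.1115]] [0.53807269 0.15188637]
slot floor top view [array([0.5894, 0.1706]), array([0.4852, 0.1379])]
```

Request:
drive_tool(deltas=[0.04,0,-0.02,0,-3,0,0.08,-0.005,-0.04,0,-6,0,0.12,-0.01,-0.06,0,-9,0,0.16,-0.015,-0.08,0,-12,0,0.2,-0.02,-0.1,0,-14,0], jaw=0, newtons=50)

```text
time_s: 0.62
tool_pos: [0.3015, 0.4752, 0.2494]
tool_rot: [[1.0, -0.0, -0.021], [0.021, -0.001, 1.0], [-0.0, -1.0, -0.001]]
ft_force: [0.9, -0.3, -0.1]
opening: 0.0426
```

```bash
python3 go.py .5 .3 .25 .016;python3 go.py .516 -.231 .20 .016
```

```text
t 0.62 p [0.3015 0.4752 0.2494] yaw 0.0207 open 0.0426 F [ 0.87 -0.34 -0.07] q [-1.07  0.4  -0.06  1.74  0.03  1.    0.45]
delta [0.1949, -0.0005, -0.1793] [0.05, 0.27, -0.01]
t 0.62 p [0.3015 0.4752 0.2494] yaw 0.0207 open 0.0426 F [ 0.87 -0.34 -0.07] q [-1.07  0.4  -0.06  1.74  0.03  1.    0.45]
delta [0.1999, 0.0499, -0.7105] [0.05, 0.27, -0.01]
```

Request:
drive_tool(deltas=[0.028,0,-0.028,0,0,0,0.056,0,-0.056,0,0,0,0.084,0,-0.084,0,0,0,0.112,0,-0.112,0,0,0,0.14,0,-0.14,0,0,0])

```text
time_s: 1.03
tool_pos: [0.4455, 0.3366, 0.2495]
tool_rot: [[1.0, -0.0, -0.021], [0.021, -0.001, 1.0], [-0.0, -1.0, -0.001]]
ft_force: [-0.2, 0.8, -0.1]
opening: 0.0431
```

```bash
python3 go.py .516 -.231 .20 .016
```

```text
t 1.03 p [0.4455 0.3366 0.2495] yaw 0.0208 open 0.0431 F [-0.15  0.81 -0.13] q [-0.75  0.4  -0.    1.76  0.    0.99  0.84]
delta [0.0587, 0.0499, -0.5689] [0.04, 0.27, -0.0]
```

Request:
drive_tool(deltas=[0.005,0,-0.04,0,0,0,0.01,0,-0.08,0,0,0,0.015,0,-0.12,0,0,0,0.02,0,-0.16,0,0,0,0.025,0,-0.2,0,0,0])

```text
time_s: 1.45
tool_pos: [0.4744, 0.1351, 0.2498]
tool_rot: [[1.0, 0.0, -0.021], [0.021, -0.001, 1.0], [0.0, -1.0, -0.001]]
ft_force: [1.2, -0.5, -0.4]
opening: 0.043
```

Request:
drive_tool(deltas=[0.005,0,-0.04,0,0,0,0.01,0,-0.08,0,0,0,0.015,0,-0.12,0,0,0,0.02,0,-0.16,0,0,0,0.025,0,-0.2,0,0,0])

```text
time_s: 1.87
tool_pos: [0.5034, -0.0663, 0.25]
tool_rot: [[1.0, 0.0, -0.021], [0.021, -0.001, 1.0], [0.0, -1.0, -0.001]]
ft_force: [2.0, 0.5, 0.6]
opening: 0.0425
```

```bash
python3 go.py .516 -.231 .16 .016
```

```text
t 1.87 p [ 0.5034 -0.0663  0.25  ] yaw 0.0209 open 0.0425 F [2.03 0.49 0.56] q [-0.11  0.32  0.16  1.89 -0.06  0.94  1.67]
delta [0.0091, 0.0901, -0.1649] [0.03, 0.28, 0.02]
```

Request:
drive_tool(deltas=[0.002,0.01,-0.04,0,0,0,0.004,0.03,-0.08,0,0.2,0,0.006,0.05,-0.12,0,0.3,0,0.009,0.07,-0.15,0,0.3,0,0.009,0.09,-0.165,0,0.3,0])

```text
time_s: 2.28
tool_pos: [0.5155, -0.2357, 0.1592]
tool_rot: [[1.0, 0.001, -0.012], [0.012, -0.002, 1.0], [0.001, -1.0, -0.002]]
ft_force: [0.3, -0.6, 0.1]
opening: 0.0429
```

Request:
drive_tool(deltas=[0,0,0,0,0,0])

```text
time_s: 2.37
tool_pos: [0.5133, -0.2389, 0.1555]
tool_rot: [[1.0, -0.004, -0.008], [0.008, -0.002, 1.0], [-0.004, -1.0, -0.002]]
ft_force: [-1.2, 0.8, -0.5]
opening: 0.043
```

```bash
python3 go.py .516 -.231 .15 .016
python3 - <<'E'
from station import *
import pickle,cv2
import ov
fs=[grab_frame("side"),grab_frame("top")];pickle.dump(fs,open("fs1.pkl","wb"))
ov.pic([],"pics/g1.png",[(330,170,430,290),(360,130,460,240)],4,fs)
E
```

```text
t 2.37 p [ 0.5133 -0.2389  0.1555] yaw 0.0083 open 0.043 F [-1.23  0.85 -0.5 ] q [ 0.2   0.53  0.18  1.83 -0.12  0.79  2.02]
delta [0.0028, 0.0054, 0.0079] [0.12, -0.44, -0.23]
```

View pics/g1.png

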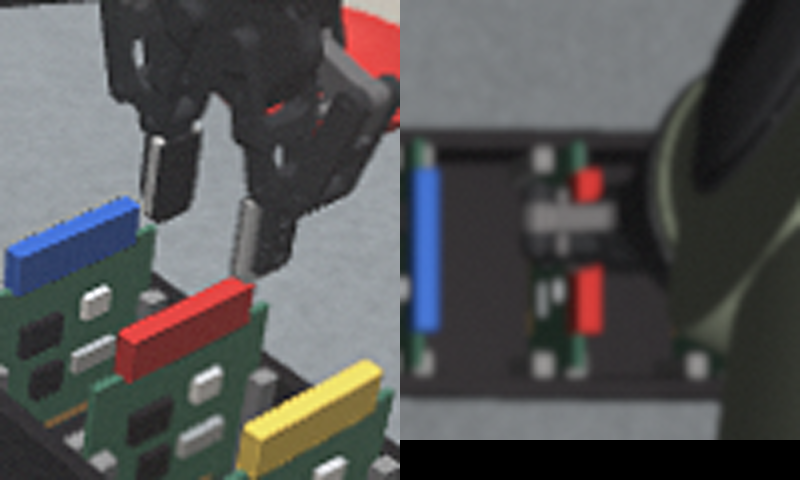

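```bash
python3 go.py .516 -.231 .15 .016
python3 - <<'E'
from station import *
import pickle,cv2
import ov
from h import *
fs=[grab_frame("side"),grab_frame("top")];pickle.dump(fs,open("fs1.pkl","wb"))
s=sense();p=np.array(s["tool_pos"]);R=np.array(s["tool_rot"]);o=s["opening"]
pb=box(np.zeros(3),0,.022,.03,o)  # tool x width, y along, z opening
P=p+(pb+[0,-.015,0])@R.T
ov.pic([(P,(0,255,255)),(box([.516,-.2315,.109],.016,.07,.01,.022),(255,255,255))],"pics/g2.png",[(330,170,430,290),(360,130,460,240)],4,fs)
E
```

```text
t 2.47 p [ 0.5147 -0.2364  0.1585] yaw 0.0103 open 0.0425 F [ 0.05 -0.14  0.03] q [ 0.2   0.53  0.18  1.83 -0.12  0.79  2.02]
delta [0.0013, 0.0084, 0.0054] [0.12, -0.32, -0.06]
```

View pics/g2.png

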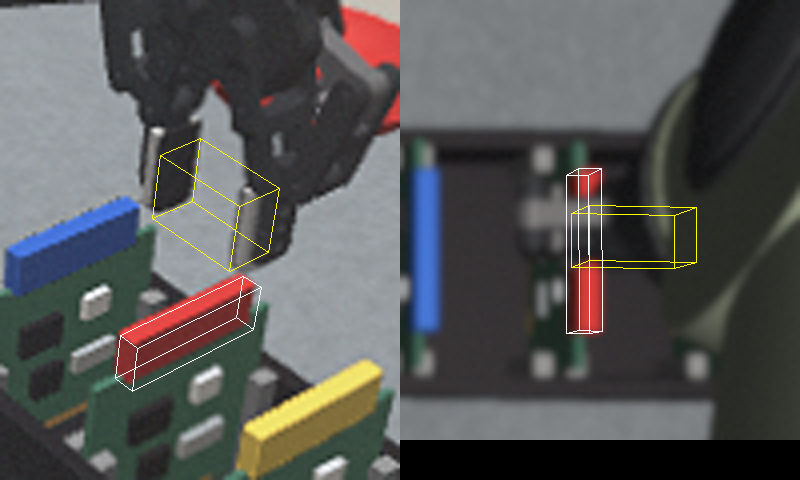

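The projected pads match the picture, and the strip lies between them once lowered. Descending.

Request:
drive_tool(deltas=[0.001,0.01,0.005,0,-0.3,0,0.001,0.025,0.005,0,-0.3,0,0.001,0.045,0.005,0,-0.3,0,0.001,0.06,0.005,0,-0.3,0,0.001,0.0665,0.005,0,-0.3,0])

```text
time_s: 2.98
tool_pos: [0.5169, -0.2279, 0.0919]
tool_rot: [[1.0, 0.001, -0.021], [0.021, -0.001, 1.0], [0.001, -1.0, -0.001]]
ft_force: [-1.0, 0.7, -0.5]
opening: 0.0427
```

Request:
drive_tool(deltas=[0,0,0,0,0,0])

```text
time_s: 3.07
tool_pos: [0.5168, -0.2268, 0.0912]
tool_rot: [[1.0, -0.0, -0.022], [0.022, -0.001, 1.0], [-0.0, -1.0, -0.001]]
ft_force: [-0.0, 0.2, -0.2]
opening: 0.0427
```

```bash
python3 go.py .516 -.231 .092 .016
python3 - <<'E'
from station import *
import pickle,cv2
import ov
fs=[grab_frame("side"),grab_frame("top")]
ov.pic([],"pics/g3.png",[(330,170,430,290),(360,130,460,240)],4,fs)
E
```

```text
t 3.07 p [ 0.5168 -0.2268  0.0912] yaw 0.0221 open 0.0427 F [-0.04  0.21 -0.25] q [ 0.2   0.62  0.15  1.88 -0.14  0.65  2.03]
delta [-0.0009, -0.0008, -0.0042] [0.03, 0.35, -0.01]
```

View pics/g3.png

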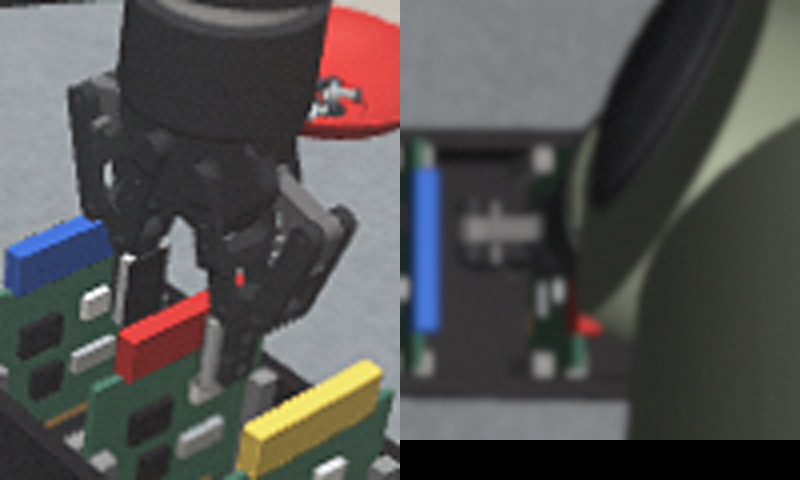

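Request:
drive_tool(deltas=[-0.001,0,-0.004,0,0.3,0,-0.001,0,-0.004,0,0.3,0,-0.001,0,-0.004,0,0.3,0])

```text
time_s: 3.42
tool_pos: [0.5167, -0.2314, 0.0931]
tool_rot: [[1.0, 0.002, -0.016], [0.016, -0.001, 1.0], [0.002, -1.0, -0.001]]
ft_force: [0.1, 0.1, -0.0]
opening: 0.0428
```

Request:
drive_tool(deltas=[0,0,0,0,0,0,0,0,0,0,0,0,0,0,0,0,0,0,0,0,0,0,0,0,0,0,0,0,0,0], jaw=1, newtons=50)

```text
time_s: 3.83
tool_pos: [0.5169, -0.2313, 0.0935]
tool_rot: [[1.0, 0.003, -0.016], [0.016, -0.001, 1.0], [0.003, -1.0, -0.001]]
ft_force: [-1.2, 2.5, 7.1]
opening: 0.0092
```

```bash
python3 go.py .516 -.231 .092 .016
```

```text
t 3.83 p [ 0.5169 -0.2313  0.0935] yaw 0.0164 open 0.0092 F [-1.22  2.49  7.12] q [ 0.21  0.62  0.15  1.88 -0.14  0.65  2.03]
delta [-0.0009, 0.0015, 0.0003] [0.06, 0.02, 0.15]
```

The jaws stopped at about 9–10 mm, the strip's thickness. Lifting straight up.

Request:
drive_tool(deltas=[0,-0.01,0,0,0,0,0,-0.025,0,0,0,0,0,-0.045,0,0,0,0,0,-0.065,0,0,0,0,0,-0.08,0,0,0,0])

```text
time_s: 4.25
tool_pos: [0.5169, -0.2314, 0.1756]
tool_rot: [[1.0, 0.004, -0.016], [0.016, -0.001, 1.0], [0.004, -1.0, -0.002]]
ft_force: [-0.1, 0.1, -1.1]
opening: 0.0091
```

Request:
drive_tool(deltas=[0,-0.015,0,0,0,0,0,-0.03,0,0,0,0,0,-0.035,0,0,0,0,0,-0.035,0,0,0,0])

```text
time_s: 4.58
tool_pos: [0.5172, -0.2315, 0.2121]
tool_rot: [[1.0, 0.006, -0.016], [0.016, -0.002, 1.0], [0.006, -1.0, -0.002]]
ft_force: [-0.1, -0.6, -0.0]
opening: 0.009
```

```bash
python3 go.py .5375 .1515 .21 .305
python3 - <<'E'
from station import *
import pickle,cv2
import ov
fs=[grab_frame("side"),grab_frame("top")]
ov.pic([],"pics/g4.png",[(310,150,440,350),(360,130,460,240)],3,fs)
E
```

```text
t 4.58 p [ 0.5172 -0.2315  0.2121] yaw 0.0162 open 0.009 F [-0.09 -0.56 -0.03] q [ 0.18  0.45  0.19  1.79 -0.11  0.9   2.  ]
delta [0.0265, 0.0014, 0.3827] [0.17, -16.55, 0.31]
```

View pics/g4.png

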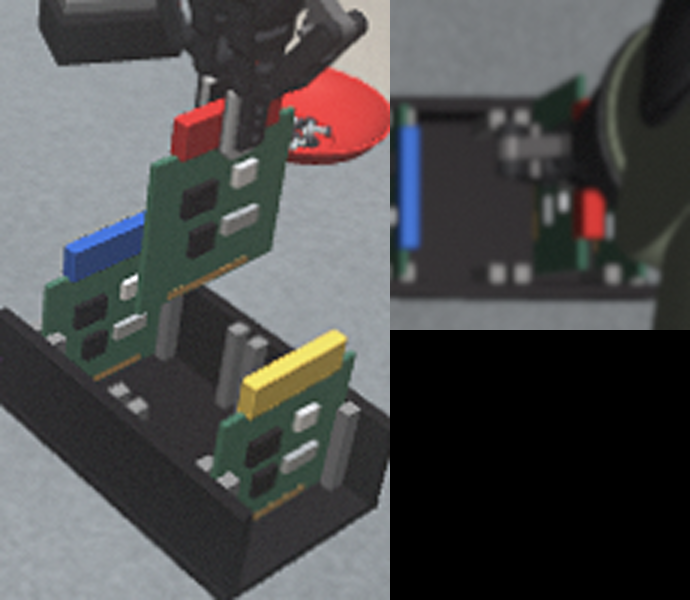

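The board is clear of the rack and the other two are still in place. I'll rise a little more so its bottom clears the blue board's top, then cross over.

Request:
drive_tool(deltas=[0,-0.02,0,0,0,0.3,0.001,-0.04,0.01,0,0,0.3,0.003,-0.045,0.035,0,-1,0.3,0.005,-0.045,0.07,0,-3,0.3,0.008,-0.045,0.105,0,-5,0.3])

```text
time_s: 5.1
tool_pos: [0.5221, -0.1253, 0.2544]
tool_rot: [[0.995, -0.003, -0.103], [0.103, -0.002, 0.995], [-0.003, -1.0, -0.001]]
ft_force: [1.6, 1.2, -1.6]
opening: 0.0092
```

```bash
python3 go.py .5375 .1515 .255 .305
```

```text
t 5.1 p [ 0.5221 -0.1253  0.2544] yaw 0.1035 open 0.0092 F [ 1.63  1.22 -1.56] q [ 0.    0.36  0.16  1.81 -0.06  0.98  1.86]
delta [0.0439, -0.0011, 0.2737] [0.06, -11.55, -0.18]
```

Request:
drive_tool(deltas=[0.006,0,0.035,0,-1.5,0,0.012,0,0.07,0,-3,0,0.018,0,0.105,0,-5,0,0.024,0,0.14,0,-7,0,0.03,0,0.175,0,-9,0])

```text
time_s: 5.52
tool_pos: [0.5333, 0.0536, 0.2531]
tool_rot: [[0.966, -0.004, -0.259], [0.259, -0.002, 0.966], [-0.005, -1.0, -0.001]]
ft_force: [1.9, 0.9, -1.5]
opening: 0.0096
```

```bash
python3 go.py .5375 .1515 .21 .305
```

```text
t 5.52 p [0.5333 0.0536 0.2531] yaw 0.2623 open 0.0096 F [ 1.88  0.94 -1.5 ] q [-0.26  0.36  0.06  1.81 -0.02  0.98  1.65]
delta [0.0297, 0.0429, 0.0935] [0.04, -2.45, -0.27]
```

Request:
drive_tool(deltas=[0.01,0.005,0.03,0,-1,-0.2,0.02,0.02,0.06,0,-2,-0.2,0.03,0.045,0.085,0,-2.4,-0.2,0.03,0.065,0.0935,0,-2.4,-0.2,0.03,0.08,0.0935,0,-2.4,-0.2])

```text
time_s: 5.93
tool_pos: [0.5359, 0.1544, 0.1699]
tool_rot: [[0.953, -0.004, -0.303], [0.303, -0.001, 0.953], [-0.004, -1.0, 0.0]]
ft_force: [-0.2, -0.6, -0.9]
opening: 0.0092
```

Request:
drive_tool(deltas=[0,0,0,0,0,0,0,0,0,0,0,0])

```text
time_s: 6.1
tool_pos: [0.5349, 0.1544, 0.1685]
tool_rot: [[0.953, -0.007, -0.304], [0.304, -0.002, 0.953], [-0.008, -1.0, 0.0]]
ft_force: [-0.2, 0.2, 0.1]
opening: 0.0091
```

```bash
python3 go.py .5375 .1515 .155 .305
python3 - <<'E'
from station import *
import pickle,cv2
from h import *
import ov
fs=[grab_frame("side"),grab_frame("top")];pickle.dump(fs,open("fs2.pkl","wb"))
s=sense();p=np.array(s["tool_pos"]);R=np.array(s["tool_rot"])
yaw=np.arctan2(-R[0,2],R[1,2])
P=box([0,0,0],0,.1,.004,.112); # x,y,z of board
c=p+[0,0,-.0855+.056]
Q=box(c,yaw,.1,.004,.112)
D=[.5375,.1515]
ov.pic([(Q,(255,255,255)),(box([*D,.046],.305,.15,.033,.012),(0,0,255)),(box([*D,.026],.305,.15,.074,.052),(0,255,255))],"pics/g5.png",[(210,70,320,230),(150,100,250,230)],3.8 and 3,fs)
ov.pic([],"pics/g6.png",[(210,70,320,230),(150,100,250,230)],3,fs)
E
```

```text
t 6.1 p [0.5349 0.1544 0.1685] yaw 0.3089 open 0.0091 F [-0.21  0.21  0.13] q [-0.4   0.49  0.02  1.84 -0.01  0.82  1.5 ]
delta [0.0017, 0.0135, -0.0036] [-0.02, 0.22, -0.44]
```

View pics/g5.png

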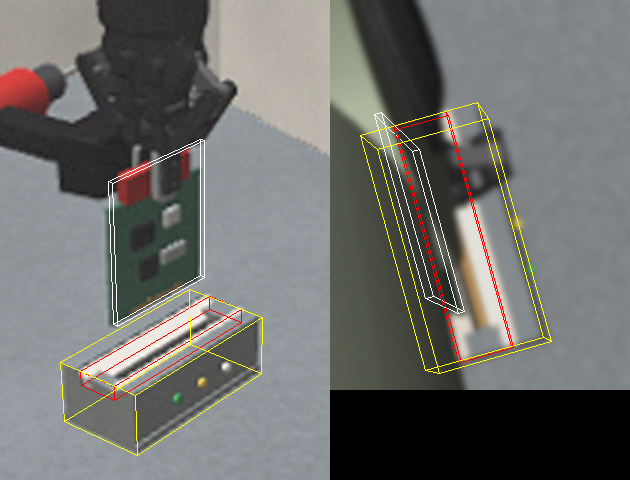

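View pics/g6.png

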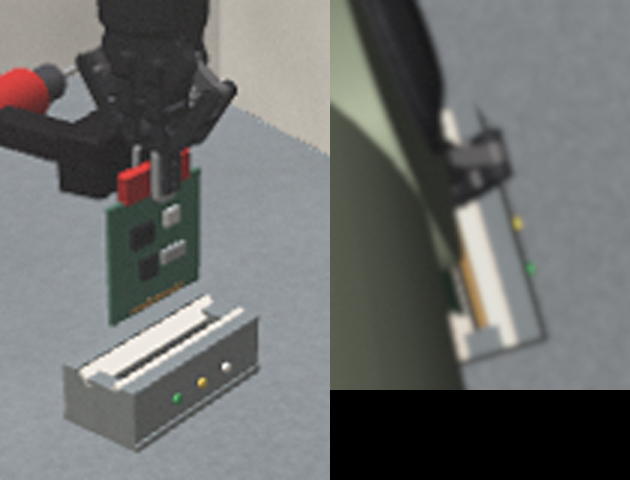

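Board and dock show the same ~1 px left offset from their projected models in the side view, so they agree relative to each other. I'll lower into the mouth and check.

Request:
drive_tool(deltas=[0.001,0.005,-0.001,0,0,-0.2,0.002,0.012,-0.003,0,0.2,-0.4,0.002,0.02,-0.003,0,0.2,-0.4,0.002,0.027,-0.003,0,0.2,-0.4,0.002,0.027,-0.003,0,0.2,-0.4])

```text
time_s: 6.62
tool_pos: [0.5382, 0.1514, 0.1417]
tool_rot: [[0.954, 0.001, -0.299], [0.299, 0.0, 0.954], [0.001, -1.0, 0.0]]
ft_force: [-0.2, -0.1, -2.1]
opening: 0.0095
```

```bash
python3 go.py .538 .152 .088 .305
python3 - <<'E'
from station import *
import pickle,cv2
from h import *
import ov
fs=[grab_frame("side"),grab_frame("top")]
ov.pic([],"pics/g7.png",[(220,110,310,230),(165,120,225,230)],5,fs)
E
```

```text
t 6.62 p [0.5382 0.1514 0.1417] yaw 0.304 open 0.0095 F [-0.16 -0.09 -2.12] q [-0.39  0.53  0.01  1.86 -0.01  0.75  1.5 ]
delta [-0.0, 0.0537, 0.0006] [-0.01, -0.06, 0.04]
```

View pics/g7.png

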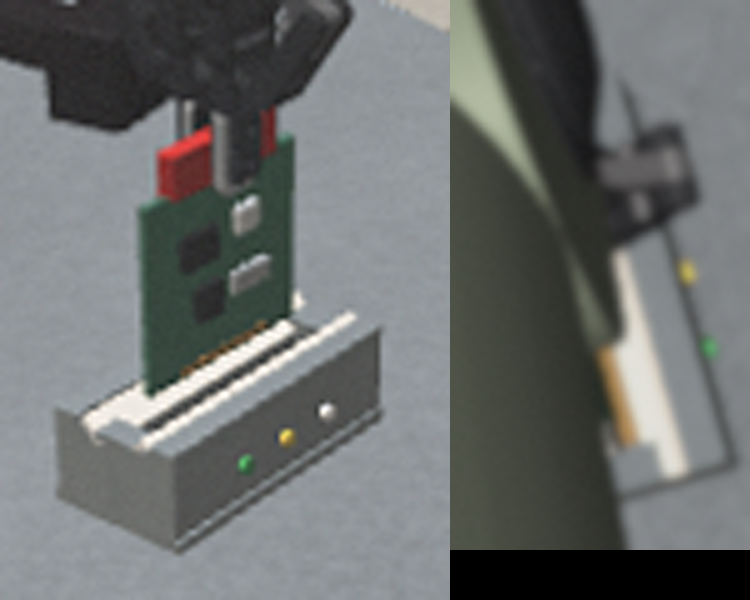

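The board is centred over the slot across its width and a few mm toward −x along it. I'll shift it 3 mm along and lower.

Request:
drive_tool(deltas=[0.003,0.005,0,0,0,0,0.003,0.011,0,0,0,0,0.003,0.017,0,0,0,0,0.003,0.02,0,0,0,0,0.003,0.02,0,0,0,0])

```text
time_s: 7.13
tool_pos: [0.5412, 0.1525, 0.122]
tool_rot: [[0.954, 0.001, -0.3], [0.3, 0.0, 0.954], [0.001, -1.0, 0.0]]
ft_force: [0.2, -0.4, -0.2]
opening: 0.0091
```

```bash
python3 go.py .541 .153 .088 .305
python3 - <<'E'
from station import *
import pickle,cv2
from h import *
import ov
fs=[grab_frame("side"),grab_frame("top")]
ov.pic([],"pics/g8.png",[(220,110,310,230),(165,120,225,230)],5,fs)
E
```

```text
t 7.13 p [0.5412 0.1525 0.122 ] yaw 0.3043 open 0.0091 F [ 0.21 -0.4  -0.24] q [-0.39  0.56  0.01  1.86 -0.01  0.71  1.51]
delta [-0.0, 0.034, 0.0005] [-0.01, -0.04, 0.04]
```

View pics/g8.png

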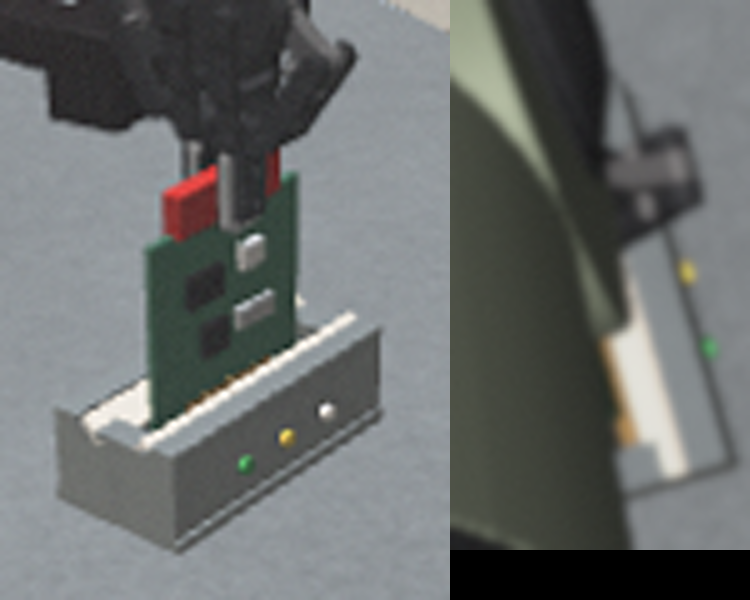

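No contact yet, with the bottom edge at about 0.037, so it has entered the slot proper. Continuing down.

Request:
drive_tool(deltas=[0,0.005,0,0,0,0,0,0.01,0,0,0,0,0,0.015,0,0,0,0,0,0.018,0,0,0,0,0,0.018,0,0,0,0])

```text
time_s: 7.65
tool_pos: [0.5412, 0.1525, 0.104]
tool_rot: [[0.954, 0.0, -0.299], [0.299, 0.0, 0.954], [0.001, -1.0, 0.0]]
ft_force: [-0.1, -0.1, -1.3]
opening: 0.0091
```

```bash
python3 go.py .541 .1525 .088 .305
```

```text
t 7.65 p [0.5412 0.1525 0.104 ] yaw 0.3041 open 0.0091 F [-0.1  -0.08 -1.35] q [-0.39  0.59  0.01  1.87 -0.01  0.68  1.5 ]
delta [-0.0002, 0.016, 0.0001] [-0.01, -0.05, 0.03]
```

Request:
drive_tool(deltas=[0,0.003,0,0,0,0,0,0.006,0,0,0,0,0,0.009,0,0,0,0,0,0.01,0,0,0,0,0,0.01,0,0,0,0])

```text
time_s: 8.07
tool_pos: [0.541, 0.1524, 0.0937]
tool_rot: [[0.954, 0.0, -0.3], [0.3, 0.0, 0.954], [0.0, -1.0, 0.0]]
ft_force: [0.3, 0.5, -2.0]
opening: 0.0092
```

Request:
drive_tool(deltas=[0,0.001,0,0,0,0,0,0.002,0,0,0,0,0,0.003,0,0,0,0,0,0.003,0,0,0,0,0,0.003,0,0,0,0])

```text
time_s: 8.48
tool_pos: [0.5412, 0.1525, 0.0915]
tool_rot: [[0.954, 0.001, -0.299], [0.299, 0.0, 0.954], [0.001, -1.0, 0.0]]
ft_force: [-5.1, -1.3, 14.2]
opening: 0.0091
```

Request:
drive_tool(deltas=[0,0.001,0,0,0,0,0,0.002,0,0,0,0,0,0.002,0,0,0,0])

```text
time_s: 8.73
tool_pos: [0.5414, 0.1525, 0.0914]
tool_rot: [[0.954, 0.001, -0.299], [0.299, 0.001, 0.954], [0.002, -1.0, 0.0]]
ft_force: [-12.8, -4.2, 39.0]
opening: 0.0089
```

```bash
python3 go.py .541 .1525 .088 .305
python3 - <<'E'
from station import *
import pickle,cv2
from h import *
import ov
fs=[grab_frame("side"),grab_frame("top")]
ov.pic([],"pics/g9.png",[(220,110,310,230),(165,120,225,230)],5,fs)
E
```

```text
t 8.73 p [0.5414 0.1525 0.0914] yaw 0.3039 open 0.0089 F [-12.82  -4.17  38.96] q [-0.39  0.61  0.01  1.88 -0.01  0.65  1.5 ]
delta [-0.0004, 0.0034, 0.0001] [-0.02, -0.07, 0.1]
```

View pics/g9.png

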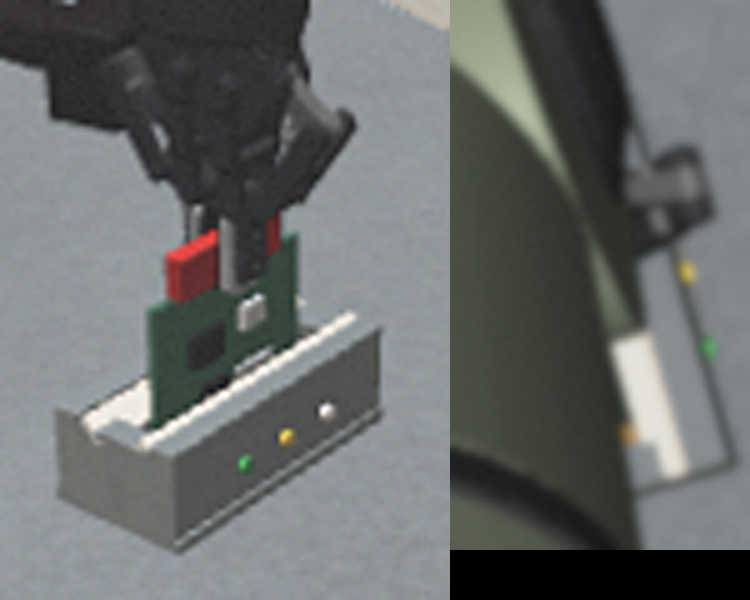

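Firm floor contact at TCP 0.0915, the height expected for home. I'll relax the press, then open.

Request:
drive_tool(deltas=[0,0,0,0,0,0,0,-0.0005,0,0,0,0,0,-0.0005,0,0,0,0])

```text
time_s: 9.08
tool_pos: [0.5415, 0.1525, 0.092]
tool_rot: [[0.954, 0.002, -0.299], [0.299, 0.001, 0.954], [0.002, -1.0, 0.0]]
ft_force: [0.4, 0.4, -1.5]
opening: 0.0092
```

Request:
drive_tool(deltas=[0,0,0,0,0,0,0,0,0,0,0,0,0,0,0,0,0,0,0,0,0,0,0,0,0,0,0,0,0,0], jaw=0)

```text
time_s: 9.5
tool_pos: [0.5415, 0.1525, 0.0919]
tool_rot: [[0.954, 0.002, -0.299], [0.299, 0.001, 0.954], [0.002, -1.0, 0.0]]
ft_force: [-0.2, -0.8, 0.5]
opening: 0.0425
```

```bash
python3 go.py .541 .1525 .088 .305
python3 - <<'E'
from station import *
import pickle,cv2
from h import *
import ov
fs=[grab_frame("side"),grab_frame("top")]
ov.pic([],"pics/g10.png",[(220,110,310,230),(165,120,225,230)],5,fs)
E
```

```text
t 9.5 p [0.5415 0.1525 0.0919] yaw 0.3038 open 0.0425 F [-0.19 -0.81  0.5 ] q [-0.39  0.61  0.01  1.88 -0.01  0.65  1.5 ]
delta [-0.0004, 0.0039, 0.0002] [-0.02, -0.07, 0.11]
```

View pics/g10.png

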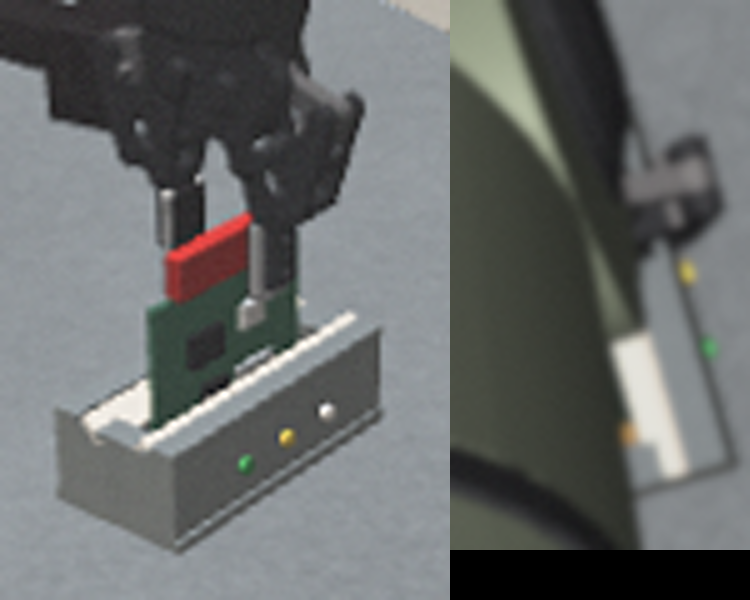

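Released; the board stands upright. Withdrawing straight up.

Request:
drive_tool(deltas=[0,-0.005,0,0,0,0,0,-0.02,0,0,0,0,0,-0.045,0,0,0,0,0,-0.075,0,0,0,0,0,-0.11,0,0,0,0], jaw=-0.4)

```text
time_s: 10.02
tool_pos: [0.5406, 0.1522, 0.2027]
tool_rot: [[0.954, 0.0, -0.299], [0.299, 0.0, 0.954], [0.0, -1.0, 0.0]]
ft_force: [0.5, 0.6, -0.5]
opening: 0.0599
```

Request:
drive_tool(deltas=[0,-0.04,0.01,0,0,0,-0.01,-0.05,0.05,0,0,0,-0.03,-0.05,0.09,0,0,0,-0.05,-0.05,0.13,0,0,0,-0.07,-0.05,0.17,0,0,0])

```text
time_s: 10.43
tool_pos: [0.4284, 0.2872, 0.2535]
tool_rot: [[0.954, 0.001, -0.299], [0.299, 0.001, 0.954], [0.001, -1.0, 0.001]]
ft_force: [0.3, 1.1, 0.2]
opening: 0.0599
```

Request:
drive_tool(deltas=[-0.01,0,0.03,0,0,0,-0.02,0,0.05,0,0,0,-0.03,0,0.07,0,0,0,-0.03,0,0.07,0,0,0,-0.03,0,0.07,0,0,0])

```text
time_s: 10.85
tool_pos: [0.3782, 0.3457, 0.2539]
tool_rot: [[0.954, 0.001, -0.301], [0.301, 0.001, 0.954], [0.001, -1.0, 0.001]]
ft_force: [-0.2, 0.5, 0.4]
opening: 0.0597
```

```bash
python3 go.py .541 .1525 .088 .305
python3 - <<'E'
from station import *
import pickle,cv2
import ov
from ov import *
g=[grab_frame("side"),grab_frame("top")]
print(tri(g,[(300,210),(220,200)])[0])
try:
    x,fun,ms=fitstrip(g,0,[(245,140,285,180),(150,140,230,215)],[.54,.153,.107],.305);print("strip",x.round(4),fun,ms)
except Exception as e: print(e)
for n,hue,rois,c0 in [("yel",34,[(386,250,432,296),(436,165,460,220)],[.514,-.303,.109]),("blue",155,[(325,212,370,250),(356,160,374,220)],[.5144,-.163,.109])]:
    x,fun,ms=fitstrip(g,hue,rois,c0,0.03); print(n,x.round(4),round(fun,1))
D=[.5375,.1515]
ov.pic([],"pics/e1.png",[(220,130,310,230),(165,120,230,230)],5,g)
cv2.imwrite("pics/e2.png",g[0]["image"][:,:,::-1])
E
```

```text
t 10.85 p [0.3782 0.3457 0.2539] yaw 0.3056 open 0.0597 F [-0.18  0.53  0.38] q [-0.8   0.32 -0.07  1.87  0.03  0.96  1.  ]
delta [0.0969, 0.1658, -0.2334] [-0.05, 0.03, 0.08]
[0.53086891 0.08097909 0.01442757]
strip [0.541  0.1505 0.1099 0.3242] 105.11764705882352 [np.float64(231.0), np.float64(269.0)]
yel [ 0.5154 -0.2999  0.1121  0.0397] 140.3
blue [ 0.5137 -0.1612  0.1123  0.0116] 92.2
```

View pics/e1.png

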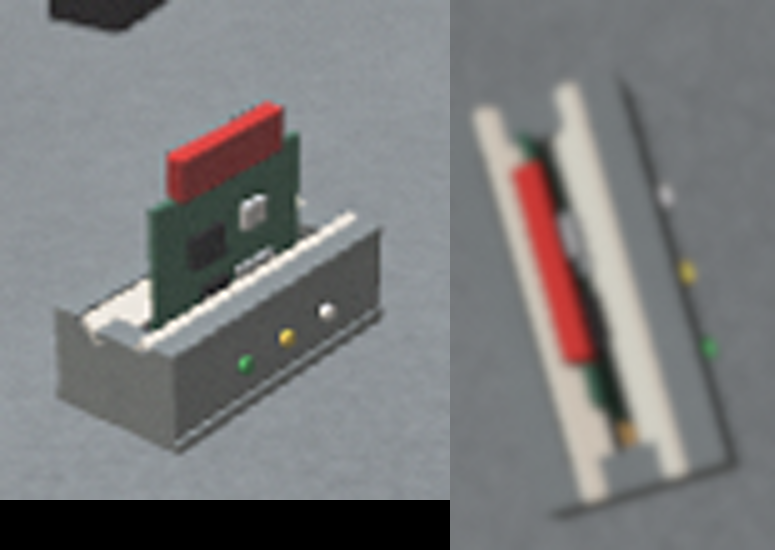

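View pics/e2.png

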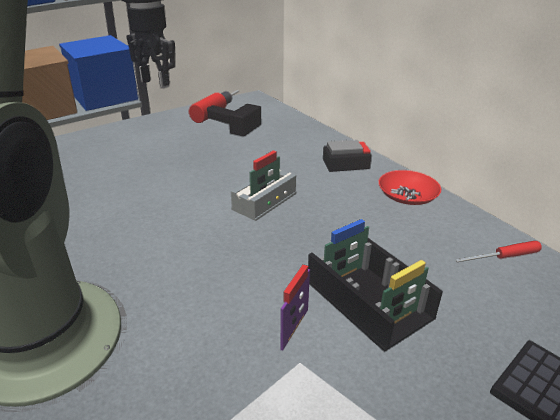

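Run:
```python
from station import *
s=sense();print(abs(s["joint_velocities"]).max(),s["ft_force"]); print(close_job())
```

```text
0.010813945166284136 [-0.44904699  0.04557842 -0.53406276]
the job is handed in; nothing more can be done
None
```

I moved the red-stripped board from the rack's middle slot into the grey dock. It is released and standing upright, and I handed the job in at about 11 s of the 40 s. No verdict was reported.

- **Lift:** I gripped the strip at 50 N and lifted it straight up. The last picture over the rack shows it clear, with its bottom edge at about 0.126 m against the rack's 0.066 m.
- **Placing:** I lowered it until it touched the slot floor, at the expected height (TCP 0.0915 m). The press peaked at about 39 N upward on the wrist, with a 13 N sideways push. I relaxed the press before opening the jaws.
- **Position in the dock:** The last fit puts the strip at x 0.541, y 0.151, turned 0.32 rad. I measured the slot centre at about 0.538, 0.152 and 0.305 rad, so the board sits roughly 3 mm off along the slot.
- **Other boards:** The yellow and blue boards fit within about 1 mm of where they began. The arm ended away from everything, with no contact force.

**Disagreements:** The two cameras differed by 1–2 pixels (2–4 mm). The strip heights fitted about 3–4 mm too high in the rack (0.113 m against 0.109 m) and about 3 mm too high in the dock (0.110 m against 0.107 m). I treated this as calibration error and relied on the floor contact for the home height.

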